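Jar the spilled nuts on the filling rail

ROBOT

A 7-joint arm with a two-finger parallel gripper is mounted at the origin on the work surface. World frame = base frame: x ahead of the robot, y to its left, z up, the work surface at z = 0. Lengths are in m, angles in degrees, forces in N, time in s.
With the tool pointing down it reaches from about 0.35 to 0.775 m from the base axis. Payload 3.1 kg.
Tool frame: the origin (TCP) lies on the centre line of the jaws, within the pads' length; the fingertips stand 17 mm ahead of it and the grasp point (between the pads) lies 2 mm behind it (robot.tip_reach is the distance from the TCP to the fingertips, in m); z points along the fingers, y is the line along which they close (so a half turn about z gives the same grasp; the last joint's range is limited). The gripper opens to 85 mm and grips with 20 to 120 N. Pads are 22 mm wide; open, the fingers measure 114 mm over their backs; the gripper's body (76 mm by 85 mm) begins 54 mm behind the grasp point. The pads swing forward as they close: fully open they stand 13 mm farther back than shut.
Start: joints at [71.007, 17.813, 0.802, 86.603, -0.252, 75.585, -1.558], TCP at [0.157, -0.527, 0.248] pointing down, gripper open.
Joint ranges: [-154.91, 154.91], [-16.99, 109.72], [-72.82, 74.43], [7.12, 147.25], [-82.49, 262.49], [11.32, 116.49], [-174.64, 174.64]. Speed limits (degrees/s): [159.86, 159.86, 180, 180, 180, 180, 180].

INTERFACE

Orientations are given as [roll, pitch, yaw] about the fixed x, y, z axes, in that order (R = Rz(yaw) Ry(pitch) Rx(roll)).
In Python, from station import robot, fingers, vision, workorder, recognise gives the robot as it stands. Calls block until the motion is done:
- robot.move_to(position, orientation): joint-space move of the TCP to a pose.
- robot.line_to(position, orientation=None, velocity=0.15, f_stop=None): straight line of the TCP; orientation=None keeps the orientation; velocity is the mean speed in m/s. With f_stop (N) it stops when the force on the tool has changed by that much, and returns True; else False.
- robot.move_j(angles): joint-space move.
- fingers.gripper_to(opening, force=None): opening from 0.0 (shut) to 1.0 (fully open); force is the grip in N (None keeps the last); returns when the fingers have stopped.
- robot.pause(seconds).
- robot.inverse_kinematics(position, orientation): joint angles nearest the present ones, or None.
- vision.grab_frame(name): name is "scene" or "top"; returns the picture (480x640x3 uint8, red, green, blue); there is no depth.
- vision.calibration(name): a dict with "mtx" (3x3 intrinsics, pixels), "extrinsics" (4x4, takes a point from world to camera coordinates). Camera axes: x right, y up, looking along -z (the intrinsics and any distortion apply to the point x, -y, -z); pixel columns grow to the right and rows downward; lengths in m; the calibration is good to about 2 mm. A picture is of the moment at which its call begins. calibration takes no time and is no camera call.
A pose or a line that the arm cannot do raises robot.PlanningError and nothing moves.
- workorder.close_job(): hands the job in; it is judged then, once.
Trained networks look in the newest picture that a camera, given by its name, has taken for a name from the list of things; names that differ only in an ending like _2 or _b are one class to them, and where a whole thing is asked for, a point or a joint stands for the part that bears it (a point fixed in the world has none). Each returns a list of dicts, best first, with "p" (0 to 1); they miss things now and then, are a little off and sometimes report something else, mostly with a low value. They report only what shows in the picture. A call takes as long as a camera call. They do not tell look-alikes from the thing itself.
- recognise(label, camera): "rect" ([centre column, centre row, width, height] in pixels, round what is visible of it).
Readings, each from a call of its own:
- robot.current_time_s(): time.
- robot.current_joint_positions(): joint angles.
- robot.current_dq(): joint speeds.
- robot.current_joint_torque(): joint torques, N m.
- robot.current_tool_pos(): TCP position.
- robot.current_eef_rot(): TCP orientation.
- robot.current_contact_force(): force on the tool from outside, world axes, zero at the start.
- robot.current_torque(): the same for the moment, N m.
- robot.current_finger_gap(): opening from 0.0 (shut) to 1.0 (fully open).
- robot.current_gripper_force(): force on a finger pad.
Only numpy, scipy, OpenCV 4.12 (cv2) and the standard library are available. Lean on these libraries where they do the work, as an engineer would, in place of code of your own. Each camera call takes 0.05 s, during which the arm holds its last target. There are 200 camera calls.

TASK

Slacken the clamp knob, slide the funnel along its rail until it is centred over the jar and tighten the clamp there; pick up the brass nuts spilled on the bench and put them in the scoop with the nuts already in it. Only when the funnel is clamped and the scoop holds all the nuts, pour them through the funnel into the jar, and set the empty scoop back upright on its rubber mat. Then slacken the clamp, slide the funnel all the way back to the rail's end on the robot's right and tighten the clamp again, leaving the jar standing in place and the other things on the bench undisturbed.

Things in the scene. Friction and masses are not known exactly. Their poses are not given: they have to be found in the camera images.
- fixture: the filling rail, fixed: a dark steel base plate 190 (x) x 360 (y) x 8 mm with two red end posts 45 x 16 mm and 173 mm high at y = +/-165 mm, x = 55 mm, joined by a level steel bar along y (24 wide, 20 high, centre at x = 55, z = 150 mm). Origin: centre of the plate's underside; x points away from the robot, y along the rail to the robot's left. Its place and yaw vary a little
- carriage (a joint): slide of the blue carriage (block 56 x 60 x 44 mm, top 172 mm above the fixture's underside) and its funnel along the bar, in m, 0 to 0.24: 0 = hard against its end at the rail's right (fixture -y), growing towards +y. About 3 N moves it when the clamp is slack; tight, it holds against over 25 N. Move it by the clamp knob, held and moved sideways, or push the block
- clamp (a joint): turn of the clamp knob on the carriage about the vertical, in rad, 0 to 1.4, growing clockwise seen from above. 0 = slack (the bar grip lies along the rail); it begins to bear at 0.4 and is tight from about 1.1 to the stop at 1.4 (the bar grip lies across the rail). It stays where it is left. Turning takes about 0.2 N m: grip it firmly
- clamp_grip (a point): centre of the knob's black bar grip, 14 mm thick, 62 mm long, 26 mm high, 210 mm above the fixture's underside (38 mm above the carriage block). The point's y axis runs along the bar grip, x across its 14 mm; it turns with the knob. It lies 105 mm beyond the funnel's axis (fixture +x)
- funnel_outlet (a point): centre of the lower end of the aluminium funnel on the carriage, 98 mm above the fixture's underside. Spout 70 mm outside, 62 mm inside, 8 mm long, then a cone up to the mouth. The spout's end passes 10 mm above the jar's rim
- funnel_mouth (a point): centre of the funnel's mouth, 140 mm across outside, 131 mm inside, 80 mm straight above funnel_outlet (178 mm above the fixture's underside). The cone slopes about 64 degrees; nuts dropped in a heap can bridge in it now and then, and fall when nudged from above
- jar: clear open jar standing loose on the base plate in line with the funnel's path, 82 mm outside, 74 mm inside, 80 mm high, 0.5 kg. Origin: centre of its underside. It stands 0.14 to 0.21 m along the carriage's slide
- mat: black rubber mat fixed on the bench, 240 (x) x 130 (y) x 3 mm, where the scoop lives. Origin: centre of its underside
- scoop: open-fronted aluminium scoop, 180 g, red handle. Origin: underside of the pan, near its middle; x points out of the open front, z up. Pan inside: x -50 to 69 mm, 83 mm wide, sides 45, back 55 mm high; 3 mm floor, flat to x = 20 mm, then rising 12 degrees to the lip. Handle: level bar x = -52 to -142 mm, 20 mm wide, 24 high, centre at z = 42 mm. Starts on the mat with nut1, nut2 in it
- scoop_grip (a point): on the scoop's handle, where to grip it across its 20 mm width: scoop frame (-88, 0, 42) mm; axes as the scoop's
- scoop_lip (a point): middle of the top edge of the scoop's front lip: scoop frame (69, 0, 13) mm; axes as the scoop's
- nut1: square brass nut 20 x 20 mm, 15 mm thick, 30 g, dark hole in the middle of the top. Origin: centre of its underside, z up as it lies at the start; in the scoop at the start
- nut2: square brass nut 20 x 20 mm, 15 mm thick, 30 g, dark hole in the middle of the top. Origin: centre of its underside, z up as it lies at the start; in the scoop at the start
- nut3: square brass nut 20 x 20 mm, 15 mm thick, 30 g, dark hole in the middle of the top. Origin: centre of its underside, z up as it lies at the start; lies flat on the bench at the start, or is absent (None)
- nut4: square brass nut 20 x 20 mm, 15 mm thick, 30 g, dark hole in the middle of the top. Origin: centre of its underside, z up as it lies at the start; lies flat on the bench at the start, or is absent (None)
- nut5: square brass nut 20 x 20 mm, 15 mm thick, 30 g, dark hole in the middle of the top. Origin: centre of its underside, z up as it lies at the start; lies flat on the bench at the start, or is absent (None)
- nut6: square brass nut 20 x 20 mm, 15 mm thick, 30 g, dark hole in the middle of the top. Origin: centre of its underside, z up as it lies at the start; lies flat on the bench at the start, or is absent (None)
- pulley: steel belt pulley lying on the bench, 90 mm across, 40 mm high: leave alone. Origin: centre of its underside
- spray: blue spray can, 60 mm across, 150 mm high: leave alone. Origin: centre of its underside
- carton: open cardboard carton 130 x 100 x 60 mm: leave alone. Origin: centre of its underside
Things that resemble listed ones, but are neither listed nor needed, are in the scene too. What is shaped like the scoop but green is not meant.

How it is judged (in metres and radians):
On the way, in this order (a step that is already met when the one before it is completed fails the run):
1. the clamp has been slackened (value of joint clamp below 0.4 rad), for 0.1 s.
2. the funnel is clamped over the jar and all the nuts present are in the scoop (horizontal distance between funnel_outlet and jar below 0.012 m and value of joint clamp above 1.1 rad and x of nut1 in the frame of scoop between -0.055 and 0.07 m and y of nut1 in the frame of scoop between -0.045 and 0.045 m and z of nut1 in the frame of scoop between -0.005 and 0.06 m and x of nut2 in the frame of scoop between -0.055 and 0.07 m and y of nut2 in the frame of scoop between -0.045 and 0.045 m and z of nut2 in the frame of scoop between -0.005 and 0.06 m and x of nut3 in the frame of scoop between -0.055 and 0.07 m and y of nut3 in the frame of scoop between -0.045 and 0.045 m and z of nut3 in the frame of scoop between -0.005 and 0.06 m and x of nut4 in the frame of scoop between -0.055 and 0.07 m and y of nut4 in the frame of scoop between -0.045 and 0.045 m and z of nut4 in the frame of scoop between -0.005 and 0.06 m and x of nut5 in the frame of scoop between -0.055 and 0.07 m and y of nut5 in the frame of scoop between -0.045 and 0.045 m and z of nut5 in the frame of scoop between -0.005 and 0.06 m and x of nut6 in the frame of scoop between -0.055 and 0.07 m and y of nut6 in the frame of scoop between -0.045 and 0.045 m and z of nut6 in the frame of scoop between -0.005 and 0.06 m), for 0.2 s.
3. all the nuts are in the jar, with the funnel still clamped over it (horizontal distance between funnel_outlet and jar below 0.012 m and value of joint clamp above 1.1 rad and x of nut1 in the frame of jar between -0.039 and 0.039 m and y of nut1 in the frame of jar between -0.039 and 0.039 m and z of nut1 in the frame of jar between -0.005 and 0.075 m and x of nut2 in the frame of jar between -0.039 and 0.039 m and y of nut2 in the frame of jar between -0.039 and 0.039 m and z of nut2 in the frame of jar between -0.005 and 0.075 m and x of nut3 in the frame of jar between -0.039 and 0.039 m and y of nut3 in the frame of jar between -0.039 and 0.039 m and z of nut3 in the frame of jar between -0.005 and 0.075 m and x of nut4 in the frame of jar between -0.039 and 0.039 m and y of nut4 in the frame of jar between -0.039 and 0.039 m and z of nut4 in the frame of jar between -0.005 and 0.075 m and x of nut5 in the frame of jar between -0.039 and 0.039 m and y of nut5 in the frame of jar between -0.039 and 0.039 m and z of nut5 in the frame of jar between -0.005 and 0.075 m and x of nut6 in the frame of jar between -0.039 and 0.039 m and y of nut6 in the frame of jar between -0.039 and 0.039 m and z of nut6 in the frame of jar between -0.005 and 0.075 m), for 0.2 s.
At the end, for the whole second after the job is handed in: all nuts present are in the upright jar, the empty scoop stands upright on the mat (its origin over the mat, at least 20 mm from the mat's ends, at rest), the carriage is within 20 mm of its right-hand end and the clamp is tight (1.1 rad or more) (x of nut1 in the frame of jar between -0.039 and 0.039 m and y of nut1 in the frame of jar between -0.039 and 0.039 m and z of nut1 in the frame of jar between -0.005 and 0.075 m and x of nut2 in the frame of jar between -0.039 and 0.039 m and y of nut2 in the frame of jar between -0.039 and 0.039 m and z of nut2 in the frame of jar between -0.005 and 0.075 m and x of nut3 in the frame of jar between -0.039 and 0.039 m and y of nut3 in the frame of jar between -0.039 and 0.039 m and z of nut3 in the frame of jar between -0.005 and 0.075 m and x of nut4 in the frame of jar between -0.039 and 0.039 m and y of nut4 in the frame of jar between -0.039 and 0.039 m and z of nut4 in the frame of jar between -0.005 and 0.075 m and x of nut5 in the frame of jar between -0.039 and 0.039 m and y of nut5 in the frame of jar between -0.039 and 0.039 m and z of nut5 in the frame of jar between -0.005 and 0.075 m and x of nut6 in the frame of jar between -0.039 and 0.039 m and y of nut6 in the frame of jar between -0.039 and 0.039 m and z of nut6 in the frame of jar between -0.005 and 0.075 m and angle between jar's own z axis and vertical below 0.1 rad and value of joint carriage below 0.02 m and value of joint clamp above 1.1 rad and angle between scoop's own z axis and vertical below 0.15 rad and height (world z) of scoop below 0.012 m and x of scoop in the frame of mat between -0.1 and 0.1 m and y of scoop in the frame of mat between -0.06 and 0.06 m and z of scoop in the frame of mat between -0.01 and 0.02 m and linear speed of scoop below 0.02 m/s); the robot touches nothing.
It fails at once if the pulley, spray can or carton is moved more than 4 cm (distance of any of pulley, spray, carton from where it was at the start of the episode above 0.04 m).
It fails at once if the jar is tipped or shoved more than 4 cm (angle between jar's own z axis and vertical above 0.5 rad or distance of jar from where it was at the start of the episode above 0.04 m).
Of nut3, nut4, nut5, nut6 only 2 to 4 are there at a start; the rules pass over those that are not, and their reading is None.
At some moment in a run one of nut3, nut4, nut5, nut6, scoop may be knocked a few centimetres aside while the robot is not near it.
It also fails if it takes over 210 s, if anything falls off the work surface, if the arm or the gripper's body presses on something with over 40 N, if the wrist force passes 120 N, or if a joint passes its speed limit or range.

## Working session

There is one attempt and no reset: what is moved stays moved. The work goes in short steps, each a Python script; the robot and the scene stay as the last script left them, time stands still between calls to the robot, and variables do not carry over. Pictures are saved under pics/ and viewed, at most 14 in all, crops included, and the job is handed in when it is done.

```bash
ls; mkdir -p pics
python3 - <<'E'
from station import robot, fingers, vision
import cv2
for n in("scene","top"):
    im=vision.grab_frame(n); cv2.imwrite(f"pics/{n}0.png",im[:,:,::-1])
    c=vision.calibration(n); print(n,c)
print(robot.current_time_s(),robot.current_eef_rot(),robot.tip_reach)
E
```

```text
pics
scene {'mtx': array([[477.61185941,   0.        , 325.86101173],
       [  0.        , 477.61185941, 237.75341562],
       [  0.        ,   0.        ,   1.        ]]), 'extrinsics': array([[-0.7307008 ,  0.68259688,  0.01174026,  0.38452888],
       [-0.58272679, -0.63256754,  0.51018408,  0.26417796],
       [ 0.35567657,  0.36595055,  0.8599851 , -1.56093358],
       [ 0.        ,  0.        ,  0.        ,  1.        ]])}
top {'mtx': array([[561.66884183,   0.        , 318.60508366],
       [  0.        , 561.66884183, 235.94362513],
       [  0.        ,   0.        ,   1.        ]]), 'extrinsics': array([[ 1.66343287e-03, -9.99984331e-01, -5.34506870e-03,
         4.08486539e-02],
       [ 9.96806156e-01,  1.23133738e-03,  7.98496816e-02,
        -5.71964189e-01],
       [-7.98418489e-02, -5.46082197e-03,  9.96792586e-01,
        -1.90652888e+00],
       [ 0.00000000e+00,  0.00000000e+00,  0.00000000e+00,
         1.00000000e+00]])}
0.1 [-1.79877971e+02  5.05766818e-03  1.66106996e+01] 0.017
```

View pics/scene0.png

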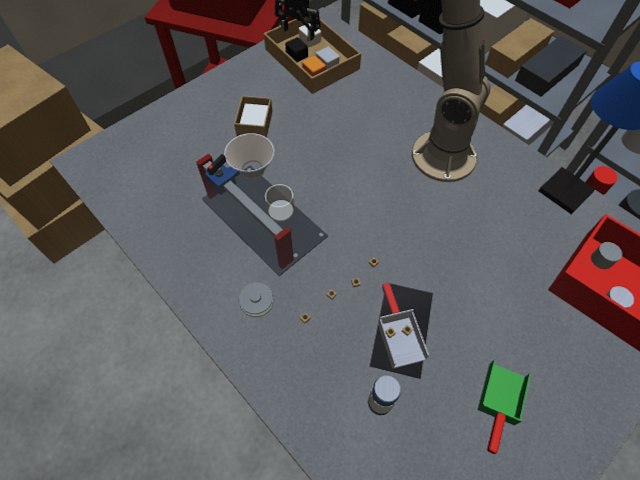

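View pics/top0.png

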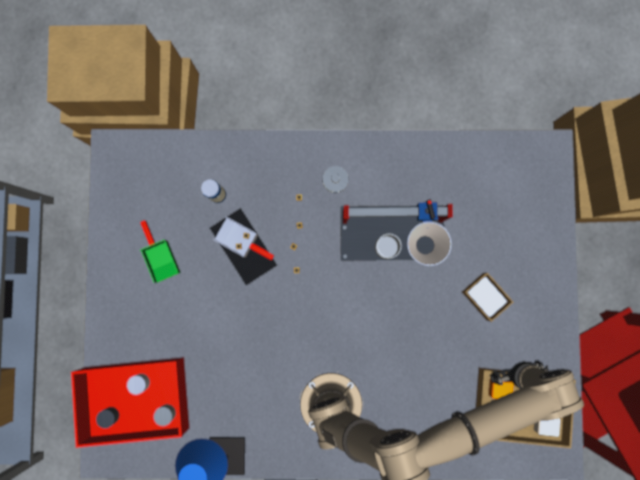

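The scene view shows four loose nuts (374,262), (356,282), (332,294) and (305,317). The scoop is at (402,340) with two nuts in it, the fixture at (265,215) and the jar at (280,203).
The only look-alike for the scoop is the green one, at (505,390) in scene and (160,260) in top. The red-handled one, at (240,238) in top, is the right one. I'll check it in a close crop.

```bash
cat > h.py <<'E'
import numpy as np, cv2
from station import robot, fingers, vision, workorder, recognise
def ray(cam,uv):
    c=vision.calibration(cam);K=c["mtx"];E=c["extrinsics"]
    d=np.linalg.inv(K)@[uv[0],uv[1],1.]; d=np.array([d[0],-d[1],-d[2]])
    return -E[:3,:3].T@E[:3,3], E[:3,:3].T@d
def p2w(cam,uv,z):
    o,d=ray(cam,uv); return o+d*(z-o[2])/d[2]
def w2p(cam,p):
    c=vision.calibration(cam);E=c["extrinsics"]
    q=E[:3,:3]@np.asarray(p,float)+E[:3,3]; q=c["mtx"]@[q[0],-q[1],-q[2]]; return q[:2]/q[2]
def down(yaw): return [180,0,yaw]
E
python3 - <<'E'
from h import *
t=cv2.imread("pics/top0.png"); s=cv2.imread("pics/scene0.png")
cv2.imwrite("pics/c1.png",cv2.resize(t[165:295,200:460],None,fx=3,fy=3,interpolation=cv2.INTER_CUBIC))
cv2.imwrite("pics/c2.png",cv2.resize(s[120:280,190:340],None,fx=3.7,fy=3.7,interpolation=cv2.INTER_CUBIC))
for l in("nut3","scoop","jar","funnel_mouth","clamp_grip","scoop_grip","scoop_lip","mat","pulley","spray","carton","carriage","fixture"):
    for cam in("top","scene"):
        print(l,cam,[(np.round(r["rect"],1).tolist(),round(r["p"],2)) for r in recognise(l,cam)])
E
```

```text
nut3 top []
nut3 scene [([305.1, 319.2, 8.9, 10.6], 0.6), ([392.9, 331.3, 9.9, 7.6], 0.48), ([356.8, 281.1, 9.9, 9.5], 0.43), ([330.0, 293.9, 8.3, 11.4], 0.39)]
scoop top [([243.1, 238.8, 55.5, 42.4], 0.76), ([335.9, 178.8, 24.4, 22.7], 0.26)]
scoop scene [([402.2, 325.6, 50.3, 84.4], 0.86), ([502.8, 406.8, 50.2, 95.2], 0.67), ([217.7, 162.6, 21.7, 21.5], 0.32), ([252.5, 116.2, 40.0, 42.9], 0.26)]
jar top [([389.6, 248.0, 23.6, 23.4], 0.87), ([212.1, 189.9, 27.1, 21.6], 0.29)]
jar scene [([280.9, 204.3, 30.8, 40.3], 0.63)]
funnel_mouth top [([429.4, 232.2, 40.3, 61.5], 0.78)]
funnel_mouth scene [([241.1, 164.9, 71.1, 62.8], 0.9)]
clamp_grip top [([431.4, 209.9, 9.0, 22.4], 0.46), ([245.6, 236.7, 65.9, 43.0], 0.24)]
clamp_grip scene [([217.1, 165.1, 20.9, 20.9], 0.52)]
scoop_grip top [([243.3, 237.1, 61.7, 42.4], 0.84), ([391.0, 247.0, 25.7, 29.7], 0.66)]
scoop_grip scene [([403.8, 324.7, 47.7, 84.2], 0.86), ([504.8, 408.2, 50.5, 91.4], 0.67)]
scoop_lip top [([244.8, 236.6, 56.3, 35.8], 0.77), ([159.9, 251.1, 38.9, 59.5], 0.76), ([210.5, 190.8, 23.6, 22.5], 0.17)]
scoop_lip scene [([4
[... 169 characters left out ...]
op [([335.5, 178.9, 25.7, 28.2], 0.78)]
pulley scene [([256.6, 299.4, 29.9, 34.2], 0.93)]
spray top [([212.1, 188.4, 22.1, 22.9], 0.87)]
spray scene [([240.2, 162.9, 69.7, 59.5], 0.7), ([382.6, 393.4, 30.9, 41.4], 0.65)]
carton top [([486.7, 298.4, 53.8, 47.9], 0.93), ([243.6, 239.2, 54.6, 36.4], 0.29)]
carton scene [([239.6, 163.4, 70.0, 66.3], 0.3)]
carriage top [([427.6, 232.1, 42.2, 65.6], 0.59), ([244.0, 237.9, 57.2, 42.4], 0.45)]
carriage scene [([216.1, 165.4, 14.2, 21.1], 0.71), ([238.2, 163.2, 64.7, 59.5], 0.69), ([373.0, 262.8, 5.8, 6.1], 0.31)]
fixture top [([398.0, 232.2, 110.8, 61.9], 0.94), ([335.5, 180.7, 23.7, 30.2], 0.32)]
fixture scene [([262.4, 203.9, 130.5, 143.8], 0.95)]
```

View pics/c1.png

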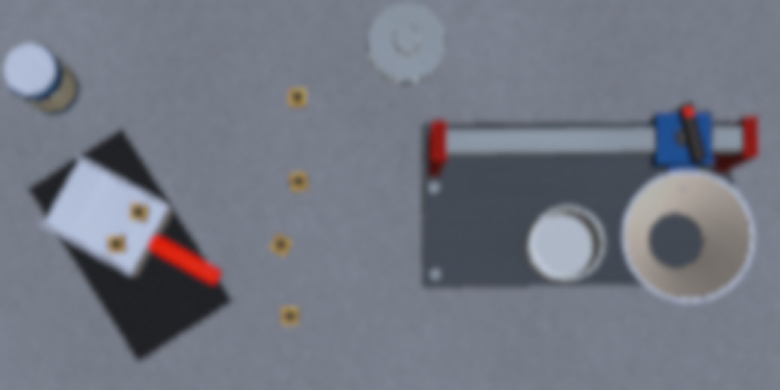

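View pics/c2.png

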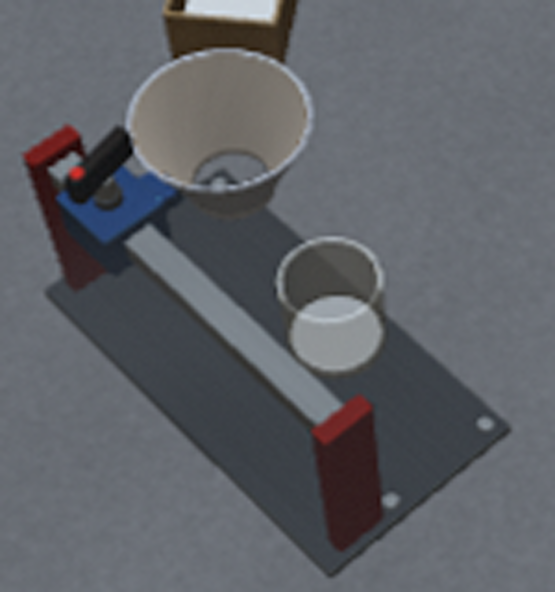

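The close crop confirms the red-handled scoop with two nuts in its back half, and four loose nuts in the column at crop x ≈ 290. The clamp grip lies nearly across the rail, so it is tight. Next I'll fit the poses.

```bash
cat > fit.py <<'E'
from h import *
from scipy.optimize import least_squares
def R2(a): return np.array([[np.cos(a),-np.sin(a)],[np.sin(a),np.cos(a)]])
def fitpose(obs,z0=0,x0=(0.6,0,0)):
    # obs: (cam,uv,local xyz)
    def f(p):
        return np.concatenate([w2p(c,[*(p[:2]+R2(p[2])@np.array(l[:2])),z0+l[2]])-uv for c,uv,l in obs])
    s=least_squares(f,x0,loss="soft_l1"); return s.x,f(s.x).reshape(-1,2)
T=lambda x,y:("top",np.array([x,y])/3+[200,165])
S=lambda x,y:("scene",np.array([x,y])/3.7+[190,120])
E
python3 - <<'E'
from fit import *
fx=[(*T(421,286),(-.095,.18,.008)),(*T(438,121),(.0775,.165,.173)),(*T(750,117),(.0775,-.165,.173)),
 (*S(330,577),(.095,.18,.008)),(*S(511,429),(-.095,.18,.008)),(*S(45,292),(.095,-.18,.008)),(*S(343,421),(.055,.165,.173)),(*S(52,147),(.055,-.165,.173))]
p,r=fitpose(fx); print("fixture",p[:2].round(4),np.degrees(p[2]).round(2)); print(r.round(1).tolist())
loc=lambda w:(R2(-p[2])@(w[:2]-p[:2])).round(4)
print("funnel mouth",loc(p2w("top",T(688,236)[1],.178)),loc(p2w("scene",S(220,118)[1],.178)),p2w("top",T(688,236)[1],.178).round(4))
print("outlet top",loc(p2w("top",T(676,240)[1],.100)))
print("grip",loc(p2w("top",T(692,135)[1],.223)),p2w("top",T(692,135)[1],.223).round(4))
print("jar base",loc(p2w("top",T(562,245)[1],.012)),"rim",loc(p2w("top",T(568,242)[1],.088)),loc(p2w("scene",S(331,280)[1],.088)))
# mat corners & scoop
m=[(*T(123,130),(.12,-.065,.003)),(*T(231,298),(-.12,-.065,.003)),(*T(138,360),(-.12,.065,.003)),(*T(30,188),(.12,.065,.003))]
q,r=fitpose(m,x0=(.55,.25,.5)); print("mat",q.round(4),np.degrees(q[2]),r.round(1).tolist())
sc=[(*T(46,224),(.069,.045,.03)),(*T(82,158),(.069,-.045,.03)),(*T(168,207),(-.052,-.045,.055)),(*T(135,277),(-.052,.045,.055)),(*T(217,277),(-.142,0,.054))]
q,r=fitpose(sc,z0=.003,x0=(.6,.25,.5)); print("scoop",q.round(4),np.degrees(q[2]),r.round(1).tolist())
inv=lambda w:(R2(-q[2])@(w[:2]-q[:2])).round(4)
for u in((138,211),(116,244)): print("in-scoop nut",inv(p2w("top",T(*u)[1],.021)))
for im,cam in(("scene0","scene"),("top0","top")):
    a=cv2.imread(f"pics/{im}.png"); a=cv2.resize(a,None,fx=4,fy=4,interpolation=cv2.INTER_CUBIC)
    h=cv2.cvtColor(a,cv2.COLOR_BGR2HSV)
    k=cv2.inRange(h,(8,90,60),(35,255,255))
    n,l,st,ce=cv2.connectedComponentsWithStats(k)
    for i in range(1,n):
        if 150<st[i,4]<2500:
            g=(ce[i]+.5)/4-.5; w=p2w(cam,g,.013)
            if .3<w[0]<.85 and -.3<w[1]<.4:
                c=cv2.findContours((l==i).astype(np.uint8),0,2)[0][0][:,0]
                ww=np.array([p2w(cam,(x+.5)/4-.5,.015)[:2] for x in c],np.float32)
                rr=cv2.minAreaRect(ww*1000); print(cam,g.round(1),w.round(4),np.round(rr[1],0),round(rr[2],0))
E
```

```text
fixture [ 0.583  -0.2112] 0.64
[[-0.3, 0.8], [-0.2, -0.3], [-0.4, -0.0], [-0.2, 0.2], [0.3, -0.1], [-0.6, -0.2], [-0.3, -0.2], [-0.1, -0.4]]
funnel mouth [-0.0486 -0.0965] [-0.0512 -0.0962] [ 0.5355 -0.3082  0.178 ]
outlet top [-0.0478 -0.0982]
grip [ 0.0526 -0.0945] [ 0.6366 -0.3051  0.223 ]
jar base [-0.0468  0.0165] rim [-0.0481  0.0187] [-0.0517  0.0209]
mat [0.5377 0.3024 0.5756] 32.97885810922824 [[-0.2, -1.1], [0.9, 0.7], [0.1, 0.5], [-0.7, -0.3]]
scoop [0.5623 0.3163 1.071 ] 61.36203785995086 [[-1.1, 0.6], [-0.2, -0.4], [1.1, -0.4], [-1.0, -0.4], [1.6, 0.7]]
in-scoop nut [-0.0162 -0.022 ]
in-scoop nut [-0.0127  0.0232]
scene [373.2 261.9] [0.4538 0.1177 0.013 ] [23. 21.] 1.0
scene [355.5 282.3] [0.5351 0.1287 0.013 ] [22. 21.] 64.0
scene [331.3 294.7] [0.6094 0.1103 0.013 ] [20. 20.] 6.0
scene [304.8 317.6] [0.7057 0.1107 0.013 ] [20. 21.] 1.0
scene [406.6 330. ] [0.5339 0.316  0.013 ] [21. 19.] 3.0
scene [390.  332.3] [0.5702 0.291  0.013 ] [20. 21.] 78.0
top [298.7 197.2] [0.7076 0.111  0.013 ] [18. 16.] 0.0
top [299.2 225.1] [0.6101 0.1089 0.013 ] [17. 16.] 10.0
top [293.3 246.3] [0.5369 0.1288 0.013 ] [17. 17.] 59.0
top [238.7 246. ] [0.5377 0.3175 0.013 ] [12. 12.] 1.0
top [296.2 269.7] [0.4562 0.1184 0.013 ] [15. 16.] 0.0
```

```bash
cat >> fit.py <<'E'
FX=np.array([.583,-.2112]);FY=np.radians(.64)
def fw(x,y): return FX+R2(FY)@np.array([x,y])
def rot(pos,y0,y1,n=8):
    for y in np.linspace(y0,y1,n+1)[1:]: robot.line_to(pos,down(y),velocity=.1)
E
python3 - <<'E'
from fit import *
g=fw(.055,-.0955)
for y in(11,91,-169): print(y,np.round(robot.inverse_kinematics([*g,.206],down(y)),1))
fingers.gripper_to(.6,110)
robot.move_to([*g,.31],down(11)); robot.line_to([*g,.206])
fingers.gripper_to(0,110)
print(robot.current_finger_gap(),robot.current_contact_force(),robot.current_time_s())
import time
try:
    for y in range(21,92,10):
        robot.line_to([*g,.206],down(y),velocity=.1)
    print(robot.current_finger_gap(),robot.current_contact_force(),robot.current_torque(),robot.current_eef_rot(),robot.current_time_s())
except Exception as e: print(e)
im=vision.grab_frame("scene");cv2.imwrite("pics/s1.png",cv2.resize(im[100:280,170:360,::-1],None,fx=3,fy=3,interpolation=cv2.INTER_CUBIC))
E
```

```text
11 [ 30.3  39.2 -12.   60.    7.6  81.5 -59.2]
91 [ 35.4  40.4 -22.4  59.7  14.4  82.3  17. ]
-169 [ 41.9  43.1 -36.9  59.3  24.3  84.4 111.7]
0.144431199084848 [-1.37269574  2.66609847  5.50306295] 5.0333
0.14194889444137535 [-2.03458708  0.24405761  5.40790549] [0.46596159 0.44867371 0.12130539] [1.79935812e+02 2.34296291e-02 9.09821487e+01] 7.6333
```

View pics/s1.png

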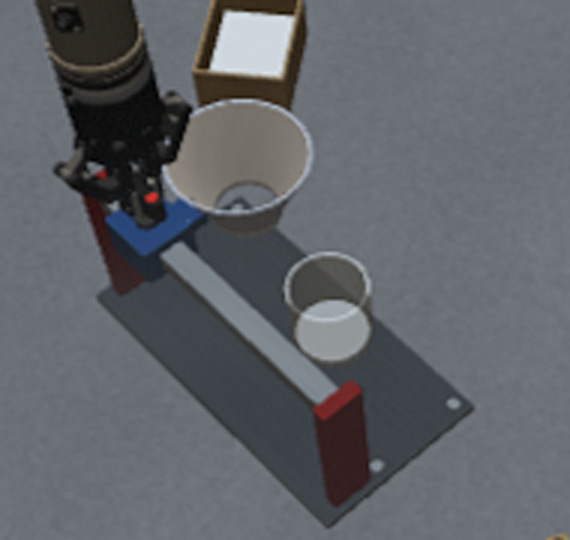

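The fingers hold the bar grip, now along the rail with its red end at about (152,198) in the crop, so the clamp is slack. Next I'll slide the carriage to the jar and look before tightening.

Run:
```python
from fit import *
g=fw(.055,-.0955+.1155)
robot.line_to([*g,.206],down(91),velocity=.08)
print(robot.current_tool_pos(),robot.current_contact_force(),robot.current_finger_gap())
rot([*g,.206],91,8)
print(robot.current_torque(),robot.current_eef_rot(),robot.current_time_s())
fingers.gripper_to(.5)
robot.line_to([*g,.33])
robot.move_to([.50,.12,.33],down(0))
a=vision.grab_frame("top")[170:280,330:480,::-1];b=vision.grab_frame("scene")[120:280,190:340,::-1]
cv2.imwrite("pics/s2.png",np.hstack([cv2.resize(a,(400,293),interpolation=cv2.INTER_CUBIC),cv2.resize(b[:110],(400,293),interpolation=cv2.INTER_CUBIC)]))
```

```text
[ 0.63757629 -0.19142359  0.20737423] [-3.33278274  0.62004357  6.76552522] 0.14644664037895544
[-0.07094105  0.555714    1.21842509] [ 1.79825519e+02 -2.41835752e-02  8.18686404e+00] 11.9417
```

View pics/s2.png

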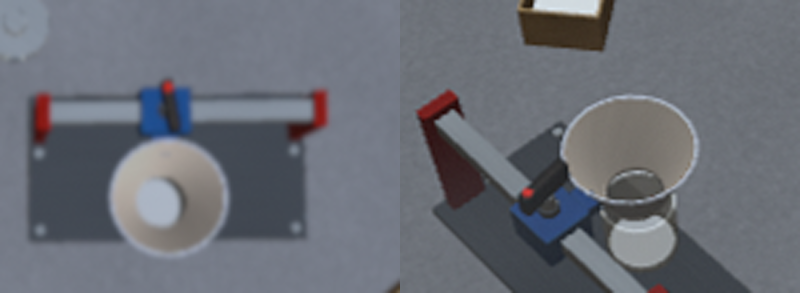

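The carriage block is at top-crop (165,110) and the funnel mouth at (169,197). The jar's white base shows through the spout at (158,202). I'll compute the offset.

Run:
```python
from fit import *
loc=lambda w:(R2(-FY)@(w[:2]-FX)).round(4)
t=lambda x,y:np.array([x,y])/2.667+[330,170]-.3
s=lambda x,y:np.array([x-400,y])/2.667+[190,120]-.3
print(loc(p2w("top",t(169,197),.178)),loc(p2w("scene",s(629,150),.178)))
print("jar rim",loc(p2w("scene",s(637,201),.088)))
for n,z in((0,.09),(1,.1)):  # predicted outlines: jar rim / spout if jar at y=.0185, funnel y=.019
    for c in("top","scene"):
        f=fw(-.05,.0185);print(c,z,w2p(c,[*f,z]).round(1))
import cv2
r=[recognise(l,"scene") for l in("jar",)];print(r)
```

```text
[-0.0471  0.0178] [-0.0492  0.0177]
jar rim [-0.0513  0.0175]
top 0.09 [389.5 246.2]
scene 0.09 [278.4 195.1]
top 0.1 [389.9 246. ]
scene 0.1 [278.1 193. ]
[[{'rect': [280.0, 203.2, 30.3, 41.8], 'p': 0.6}]]
```

The funnel is within about 2 mm of the jar and clamped. Now the nuts, re-detecting each nut and the scoop handle before every pick.

```bash
cat > nuts.py <<'E'
from fit import *
def blobs(cam,lo,hi,z,amin,amax):
    a=vision.grab_frame(cam)[:,:,::-1]; a=cv2.resize(a,None,fx=4,fy=4,interpolation=cv2.INTER_CUBIC)
    k=cv2.inRange(cv2.cvtColor(a,cv2.COLOR_BGR2HSV),lo,hi)
    n,l,st,ce=cv2.connectedComponentsWithStats(k); out=[]
    for i in range(1,n):
        if amin<st[i,4]<amax:
            w=p2w(cam,(ce[i]+.5)/4-.5,z)
            if .3<w[0]<.85 and -.3<w[1]<.45:
                c=cv2.findContours((l==i).astype(np.uint8),0,2)[0][0][:,0]
                q=np.array([p2w(cam,(x+.5)/4-.5,.015)[:2] for x in c],np.float32)*1000
                out.append((w[:2],cv2.minAreaRect(q)[2],st[i,4]))
    return out
def nuts(cam="scene"): return blobs(cam,(8,90,60),(35,255,255),.013,150,2500)
def handle(cam="scene"): return [(b[0].round(4).tolist(),int(b[2])) for b in blobs(cam,(0,150,80),(6,255,255),.045,800,9000) if b[0][1]>.2]
SC=np.array([.5623,.3163]);SY=1.071
def sw(x,y): return SC+R2(SY)@np.array([x,y])
def pick(exp):
    ns=[n for n in nuts() if np.linalg.norm(n[0]-exp)<.07]
    if not ns: print("not seen",exp); return False
    b=min(ns,key=lambda n:np.linalg.norm(n[0]-exp)); yaw=(b[1]+45)%90-45
    p=b[0]+[.001,0]; print("nut",p.round(4),round(yaw),"handles",handle())
    fingers.gripper_to(.6,50)
    robot.move_to([*p,.10],down(yaw)); robot.line_to([*p,.0195],velocity=.15)
    fingers.gripper_to(0,50); robot.line_to([*p,.12],velocity=.3)
    g=robot.current_finger_gap(); print("gap",round(g,3),robot.current_time_s()); return g>.15
def place(x,y,dz=0):
    p=sw(x,y); o=down(np.degrees(SY)-90)
    robot.move_to([*p,.13],o); robot.line_to([*p,.036+dz],velocity=.15)
    fingers.gripper_to(.38); robot.line_to([*p,.13],velocity=.3)
E
python3 - <<'E'
from nuts import *
print(handle(),handle("top"))
for e,t in(((.707,.111),(36,-24,0)),((.61,.1096),(36,24,0))):
    if pick(np.array(e)): place(t[0]/1e3,t[1]/1e3,t[2]/1e3)
robot.move_to([.5,-.05,.3],down(0))
a=vision.grab_frame("scene")[230:400,290:470,::-1];b=vision.grab_frame("top")[170:300,200:320,::-1]
cv2.imwrite("pics/s3.png",np.hstack([cv2.resize(a,(424,400),interpolation=cv2.INTER_CUBIC),cv2.resize(b,(370,400),interpolation=cv2.INTER_CUBIC)]))
print([(n[0].round(4).tolist(),round(n[1])) for n in nuts()],handle(),handle("top"))
E
```

```text
[([0.5112, 0.2326], 3446)] [([0.5242, 0.2489], 1751)]
nut [0.7067 0.1108] 1 handles [([0.5112, 0.2325], 3441)]
gap 0.215 17.9333
nut [0.6104 0.1104] 6 handles [([0.507, 0.2219], 2500)]
gap 0.22 23.3333
[([0.4538, 0.1177], 1), ([0.5352, 0.1287], 63), ([0.5339, 0.3161], 3), ([0.5702, 0.2911], 78), ([0.554, 0.3581], 60), ([0.5968, 0.3351], 58)] [([0.5114, 0.2328], 3434)] [([0.518, 0.237], 2683)]
```

View pics/s3.png

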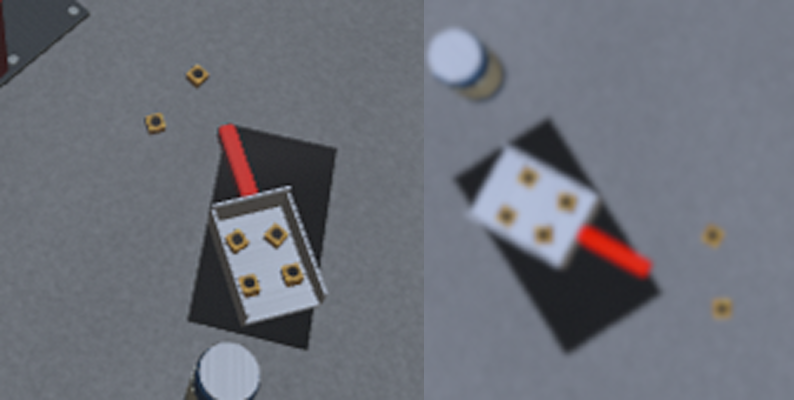

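Four nuts now sit flat in the scoop and two remain on the bench, at (197,75) and (155,122) in the left panel. The scoop has not moved. I'll pick up the last two.

Run:
```python
from nuts import *
for e,t in(((.535,.1287),(36,3,0)),((.455,.1177),(8,2,18))):
    if pick(np.array(e)): place(t[0]/1e3,t[1]/1e3,t[2]/1e3)
robot.move_to([.45,-.05,.3],down(0))
a=vision.grab_frame("scene")[230:400,290:470,::-1];b=vision.grab_frame("top")[170:300,200:320,::-1]
cv2.imwrite("pics/s4.png",np.hstack([cv2.resize(a,(424,400),interpolation=cv2.INTER_CUBIC),cv2.resize(b,(370,400),interpolation=cv2.INTER_CUBIC)]))
print([(n[0].round(4).tolist(),round(n[1])) for n in nuts()],handle(),handle("top"),robot.current_time_s())
# pour feasibility
import itertools
from scipy.spatial.transform import Rotation as Ro
q0=robot.current_joint_positions()
M=np.array([*fw(-.05,.018),.178])
for phi in range(-180,180,30):
  for fl in(0,180):
    res=[]
    for th in(0,30,60,75):
        R=Ro.from_euler("z",phi,degrees=True)*Ro.from_euler("y",th,degrees=True)
        G=M+R.apply([-.088-.069,0,.042-.013])+[0,0,.01]
        T_=R*Ro.from_euler("xyz",[180,0,fl],degrees=True)
        k=robot.inverse_kinematics(G.tolist(),T_.as_euler("xyz",degrees=True).tolist())
        res.append(None if k is None else np.round(k).astype(int).tolist())
    print(phi,fl,res)
```

```text
nut [0.5361 0.1286] -28 handles [([0.5114, 0.2327], 3434)]
gap 0.216 30.7833
nut [0.4549 0.1177] 1 handles [([0.5113, 0.2327], 3569)]
gap 0.218 36.2167
[([0.5338, 0.3162], 3), ([0.5702, 0.2911], 78), ([0.564, 0.3244], 59), ([0.5636, 0.3527], 61), ([0.5967, 0.3349], 61)] [([0.5113, 0.2326], 3483)] [([0.5179, 0.2368], 2671)] 40.325
-180 0 [[39, 51, -62, 56, 44, 93, 83], [65, 25, -61, 90, 21, 48, 91], [9, -3, 22, 123, -81, 26, -172], [-34, -14, 67, 137, 239, 32, -122]]
-180 180 [[24, 41, -21, 57, 13, 84, -83], [36, 15, -19, 91, -5, 46, -69], [-8, -4, 38, 123, -80, 25, 7], [-26, -10, 61, 137, 241, 36, 54]]
-150 0 [[38, 47, -62, 64, 40, 89, 105], [65, 27, -61, 88, 5, 55, 130], [44, 10, -2, 109, -69, 62, -161], [58, 15, -7, 116, -82, 73, -142]]
-150 180 [[22, 37, -25, 65, 15, 81, -61], [40, 18, -22, 89, -19, 56, -32], [31, 10, 13, 109, -71, 64, 20], [101, 26, -61, 114, -68, 54, 32]]
-120 0 [[39, 39, -62, 77, 34, 83, 129], [-14, 25, 54, 87, -50, 86, -164], [45, 24, -3, 89, -57, 88, -154], [49, 31, 2, 90, -67, 99, -144]]
-120 180 [[23, 29, -29, 78, 14, 77, -37], [40, 21, -22, 85, -23, 72, -4
[... 1402 characters left out ...]
5, 102, -40]]
90 180 [[35, 29, -4, 74, 2, 77, -150], [-18, 21, 43, 88, 15, 65, -164], [35, 33, -62, 95, 79, 106, 146], [20, 36, -51, 98, 85, 116, 138]]
120 0 [[42, 40, -30, 62, 19, 83, 46], [41, 18, -34, 89, 39, 60, 24], [28, 8, -36, 113, 76, 60, -19], [16, 11, -35, 123, 91, 76, -40]]
120 180 [[32, 37, -9, 62, 6, 81, -126], [25, 16, -14, 90, 31, 57, -150], [50, 13, -62, 113, 80, 67, 160], [-26, 8, 11, 124, 87, 68, 140]]
150 0 [[37, 45, -37, 55, 25, 87, 68], [49, 18, -41, 91, 28, 48, 59], [39, -4, -28, 124, 84, 15, -5], [24, -6, -19, 139, 135, 34, -59]]
150 180 [[28, 41, -15, 55, 10, 84, -104], [29, 15, -14, 92, 15, 46, -112], [-36, -8, 42, 126, 88, 24, 174], [83, -14, -68, 137, 156, 26, 95]]
```

View pics/s4.png

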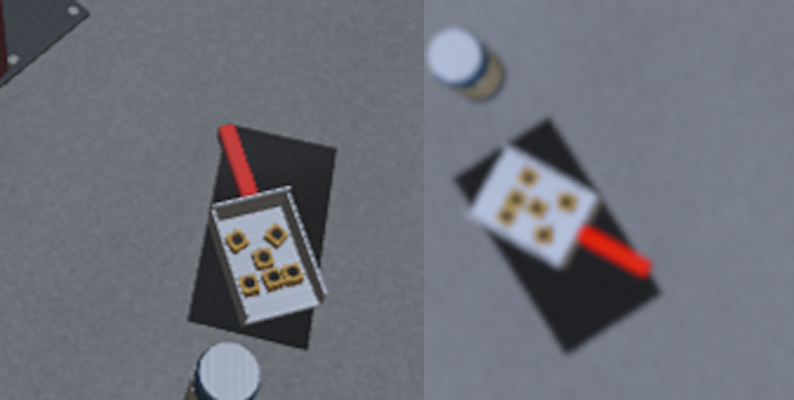

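All six nuts are in the scoop: crop (237,239), (276,234), (263,257), (249,284), (274,279) and (292,272). I'll grip the handle and carry the scoop, nose slightly up, to the funnel.

```bash
cat > pour.py <<'E'
from nuts import *
from scipy.spatial.transform import Rotation as Ro
GX=.085
def eul(phi,th): return (Ro.from_euler("z",phi,degrees=True)*Ro.from_euler("y",th,degrees=True)*Ro.from_euler("xyz",[180,0,180],degrees=True)).as_euler("xyz",degrees=True).tolist()
M=np.array([*fw(-.05,.018),.178])
def lipG(phi,th,back,up):
    R=Ro.from_euler("z",phi,degrees=True)*Ro.from_euler("y",th,degrees=True)
    f=Ro.from_euler("z",phi,degrees=True).apply([1,0,0])
    return (M-back*f+[0,0,up]+R.apply([-GX-.069,0,.042-.013])).tolist()
E
python3 - <<'E'
from pour import *
g=sw(-GX,0); sy=np.degrees(SY); PH=-105
fingers.gripper_to(.6,110)
robot.move_to([*g,.16],eul(sy,0)); robot.line_to([*g,.0455])
fingers.gripper_to(0,110); print("gap",robot.current_finger_gap())
robot.line_to([*g,.07],eul(sy,-3),velocity=.05)
robot.line_to([*g,.30],eul(sy,-12),velocity=.12)
print(robot.current_contact_force(),robot.current_torque(),robot.current_joint_positions())
G=np.array(lipG(PH,-12,.10,.09)); s=np.array([*g,.30]); 
N=6
for i in range(1,N+1):
    a=i/N; robot.line_to((s+(G-s)*a).tolist(),eul(sy+(PH-sy)*a,-12),velocity=.1)
print(robot.current_joint_positions(),robot.current_time_s(),robot.current_finger_gap())
for n,c in(("scene",(100,340,190,430)),):
    im=vision.grab_frame(n); cv2.imwrite("pics/s5.png",cv2.resize(im[80:320,150:470,::-1],(800,600)))
E
```

```text
gap 0.2125105078369244
[ 1.22751934 -0.09619176 -3.15181532] [-0.60847608  0.24720475  0.05030567] [ 26.26384524  26.65132145 -69.92127646  85.09935886  21.17042139
  74.24389714 108.49477355]
[  3.23039115  29.57585342 -26.50478275  70.94411709  22.35837258
  89.51471025 -37.42734888] 51.2 0.21499477262844055
```

View pics/s5.png

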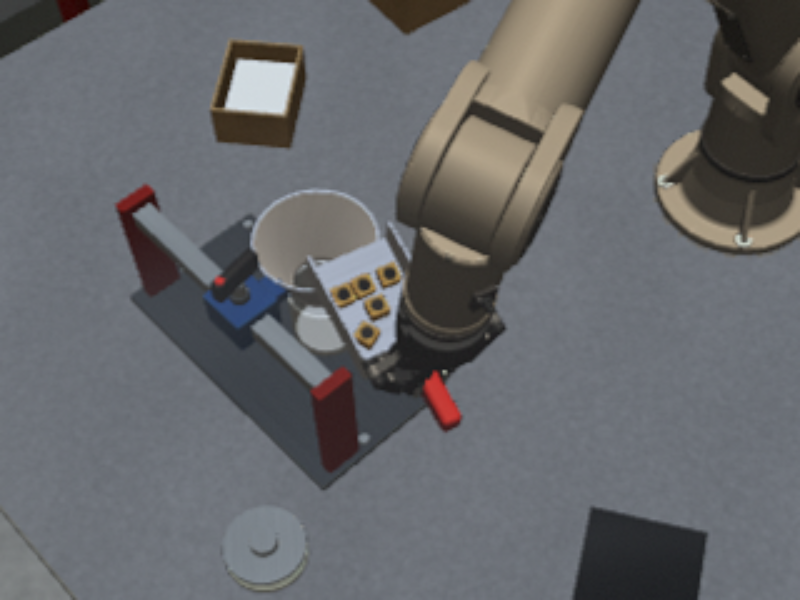

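The scoop is level at the left of the funnel mouth, lip around (350,255), and the nuts are still in it. Now the pour.

Run:
```python
from pour import *
PH=-105
robot.line_to(lipG(PH,-10,.03,.05),eul(PH,-10),velocity=.1)
robot.line_to(lipG(PH,5,.03,.025),eul(PH,5),velocity=.1)
th=5
try:
    for th in range(10,74,4): robot.line_to(lipG(PH,th,.03,.022+.0002*max(0,th-40)),eul(PH,th),velocity=.08)
except robot.PlanningError as e: print("stop at",th,e)
robot.pause(.6)
print(th,robot.current_joint_positions().round(0) if hasattr(robot.current_joint_positions(),'round') else robot.current_joint_positions(),robot.current_time_s())
a=vision.grab_frame("scene")[100:290,200:420,::-1];b=vision.grab_frame("top")[170:290,330:460,::-1]
cv2.imwrite("pics/s6.png",np.hstack([cv2.resize(a,(440,380),interpolation=cv2.INTER_CUBIC),cv2.resize(b,(360,380),interpolation=cv2.INTER_CUBIC)]))
```

```text
70 [ 66.  40. -39.  78. -42.  93.  21.] 57.7917
```

View pics/s6.png

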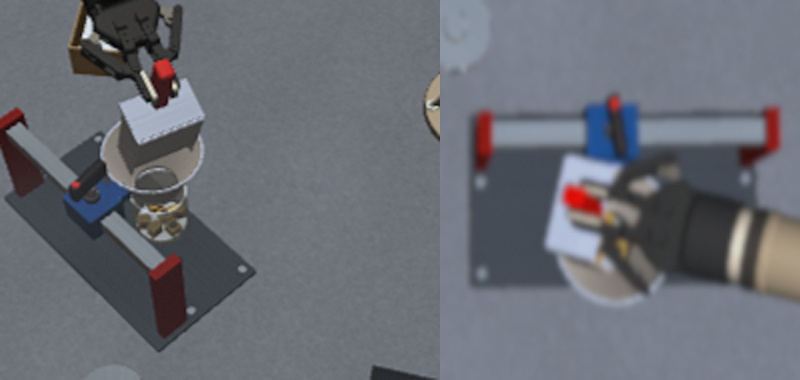

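Nuts are visible in the jar at (160,220), but brass colour also shows at (610,200) and (625,245) in the top panel. I'll jiggle the scoop, level it over the funnel and count.

Run:
```python
from pour import *
PH=-105
for d in(.008,0,.008,0):
    robot.line_to(lipG(PH,70+d*500,.03,.028+d),eul(PH,70+d*500),velocity=.15)
for th in range(60,-1,-10): robot.line_to(lipG(PH,th,.03,.03),eul(PH,th),velocity=.1)
robot.line_to(lipG(PH,0,.14,.08),eul(PH,0),velocity=.12)
a=vision.grab_frame("scene")[120:270,220:370,::-1];b=vision.grab_frame("top")[190:290,330:430,::-1]
cv2.imwrite("pics/s7.png",np.hstack([cv2.resize(a,(400,400),interpolation=cv2.INTER_CUBIC),cv2.resize(b,(400,400),interpolation=cv2.INTER_CUBIC)]))
print(robot.current_time_s(),robot.current_finger_gap())
```

```text
63.1167 0.2179601439342947
```

View pics/s7.png

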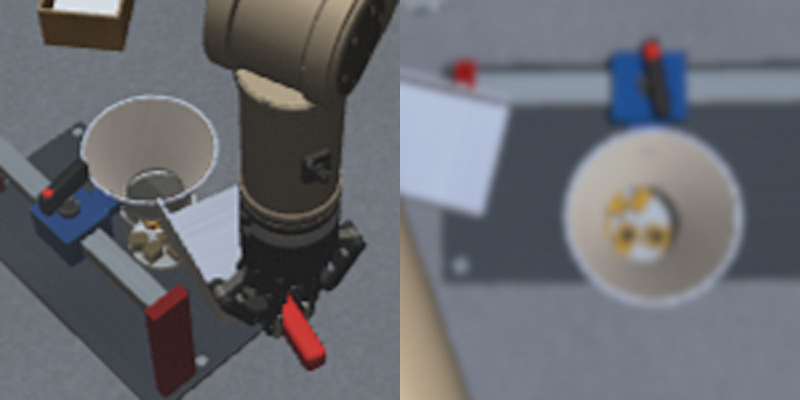

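The scoop is empty and the nuts show through the spout in the jar. Next I'll return the scoop to the mat, then check the jar with the arm out of the way.

Run:
```python
from pour import *
g=sw(-GX,0); sy=np.degrees(SY); PH=-105
s=np.array(robot.current_tool_pos()); G=np.array([*g,.20]); N=5
s2=s+[0,0,.04]; robot.line_to(s2.tolist(),velocity=.15)
for i in range(1,N+1):
    a=i/N; robot.line_to((s2+(G-s2)*a).tolist(),eul(PH+(sy-PH)*a,0),velocity=.15)
robot.line_to([*g,.06],velocity=.12)
print(robot.line_to([*g,.0445],velocity=.03,f_stop=6),robot.current_tool_pos())
fingers.gripper_to(.5); robot.line_to([*g,.18],velocity=.2)
robot.move_to([.40,-.05,.35],down(0))
a0=vision.grab_frame("scene");b0=vision.grab_frame("top")
a=a0[170:230,245:305,::-1];b=b0[215:275,360:420,::-1];c=a0[250:390,340:460,::-1]
r=lambda x:cv2.resize(x,(264,300),interpolation=cv2.INTER_CUBIC)
cv2.imwrite("pics/s8.png",np.hstack([r(a),r(b),r(c)]))
print([n[0].round(3).tolist() for n in nuts()],handle(),robot.current_time_s())
```

```text
True [0.52160332 0.24155509 0.0468548 ]
[[0.524, -0.217]] [([0.5137, 0.2308], 3330)] 73.0333
```

View pics/s8.png

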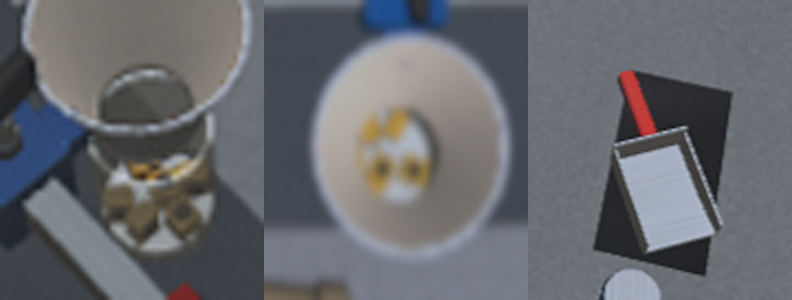

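The jar in the left panel shows the nuts lying in it and the spout is clear. The scoop is empty and flat on the mat. Now I'll return the carriage, running slowly to its stop with a force limit.

Run:
```python
from fit import *
g=fw(.055,-.0955+.1155)
fingers.gripper_to(.6,110)
robot.move_to([*g,.31],down(10)); robot.line_to([*g,.206]); fingers.gripper_to(0,110)
print(robot.current_finger_gap()); rot([*g,.206],10,91)
e=fw(.055,-.105); robot.line_to([*e,.206],down(91),velocity=.08)
e2=fw(.055,-.15)
print(robot.line_to([*e2,.206],down(91),velocity=.025,f_stop=9))
p=np.array(robot.current_tool_pos()); print(p,(R2(-FY)@(p[:2]-FX)).round(4),robot.current_contact_force())
t=[p[0],p[1]+.002,.206]
rot(t,91,8); print(robot.current_torque(),robot.current_contact_force(),robot.current_eef_rot())
fingers.gripper_to(.5); robot.line_to([t[0],t[1],.33]); robot.move_to([.40,.1,.35],down(0))
a0=vision.grab_frame("scene");b0=vision.grab_frame("top")
r=lambda x:cv2.resize(x[:,:,::-1],(400,400),interpolation=cv2.INTER_CUBIC)
cv2.imwrite("pics/s9.png",np.hstack([r(a0[130:280,190:340]),r(b0[180:300,340:460])]))
cv2.imwrite("pics/s9b.png",a0[:,:,::-1])
print(robot.current_time_s())
```

```text
0.14449345493070204
True
[ 0.63940433 -0.33018609  0.20738879] [ 0.0551 -0.1196] [-1.07575796  1.83316314  3.72012231]
[-0.44901849 -0.07474795  1.13340946] [ 0.4210231  -2.53510382  5.96568112] [ 1.79809301e+02 -1.49390961e-01  8.31169058e+00]
86.825
```

View pics/s9.png

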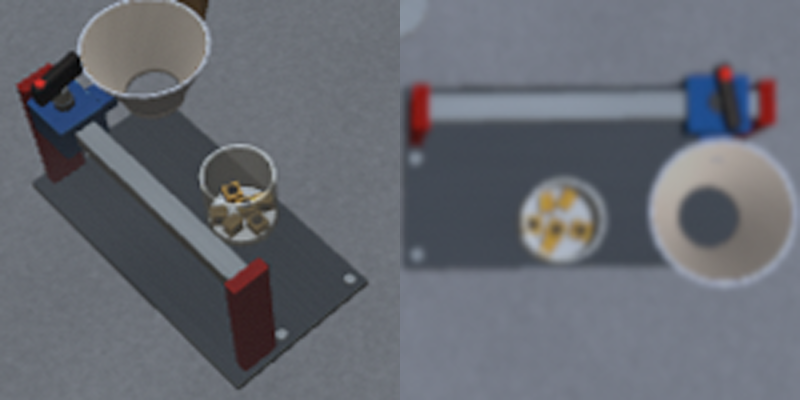

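The carriage stopped at fixture y = −0.1196 m, its end. The knob is across the rail, the jar is upright and holds six nuts around (556,222), the funnel is empty and the scoop is on its mat. I'm handing in.

Run:
```python
from nuts import *
print(handle(),robot.current_contact_force()); print(workorder.close_job())
```

```text
[([0.5136, 0.2306], 3367)] [0.76899152 0.45070302 0.08834809]
the job is handed in; nothing more can be done
None
```

The job is handed in at about 87 s of 210: by the last pictures all six nuts are in the jar, the empty scoop is upright on its mat, and the funnel is clamped at the right-hand end; the station gave no verdict.

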